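# Park the lock slide of the empty case dock

## Robot

A 6-joint arm with a two-finger parallel gripper is mounted at the origin on the work surface. World frame = base frame: x ahead of the robot, y to its left, z up, the work surface at z = 0. Lengths are in mm, angles in degrees, forces in N, time in s.
With the tool pointing down it reaches from about 325 to 925 mm from the base axis. Payload 3.1 kg.
Tool frame: the origin (TCP) lies at the very end of the fingers, on their centre line; the grasp point (between the pads) lies grasp_offset behind it (grasp_offset is the distance from the TCP to the grasp point, in mm); z points along the fingers, y is the line along which they close (so a half turn about z gives the same grasp; the last joint's range is limited). The gripper opens to 85 mm and grips with 20 to 120 N. Pads are 22 mm wide; open, the fingers measure 114 mm over their backs; the gripper's body (76 mm by 85 mm) begins 54 mm behind the grasp point. The pads swing forward as they close: fully open they stand 13 mm farther back than shut.
Start: joints at [-80.168, 12.427, 92.441, -0, 75.132, -6.429], TCP at [175.025, -600.005, 231.3] pointing down, gripper open.
Joint ranges: [-157.48, 157.48], [-44.54, 120.13], [17.64, 146.25], [-64.5, 244.5], [7.68, 150.69], [-147.95, 147.95]. Speed limits (degrees/s): [159.86, 159.86, 180, 180, 180, 180].

## Interface

Orientations are given as [roll, pitch, yaw] about the fixed x, y, z axes, in that order (R = Rz(yaw) Ry(pitch) Rx(roll)).
In Python, from station import * gives the robot as it stands. Calls block until the motion is done:
- goto(position, orientation): joint-space move of the TCP to a pose.
- move_l(position, attitude=None, speed=150): straight line of the TCP; attitude=None keeps the orientation; speed is the mean speed in mm/s.
- move_j(angles): joint-space move.
- grip(opening, squeeze=None): finger opening in mm; squeeze is the grip in N (None keeps the last); returns when the fingers have stopped.
- wait(seconds).
- solve_ik(position, orientation): joint angles nearest the present ones, or None.
- get_obs(): the state.
- get_image(name): name is "scene" or "top"; returns the picture (400x640x3 uint8, red, green, blue); there is no depth.
- get_calibration(name): a dict with "fx", "fy", "cx", "cy" (pixels), "D" ([k1, k2, p1, p2, k3] as OpenCV has them; the pictures are not rectified), "R" (3x3) and "t" (3): a world point X has camera coordinates R X + t. Camera axes: x right, y down, z forward; pixel columns grow to the right and rows downward; lengths in mm; the calibration is good to about 2 mm. A picture is of the moment at which its call begins. get_calibration takes no time and is no camera call.
A pose or a line that the arm cannot do raises Unreachable and nothing moves.
- sign_off(): hands the job in; it is judged then, once.
Trained networks look in the newest picture that a camera, given by its name, has taken for a name from the list of things; names that differ only in an ending like _2 or _b are one class to them, and where a whole thing is asked for, a point or a joint stands for the part that bears it (a point fixed in the world has none). Each returns a list of dicts, best first, with "score" (0 to 1); they miss things now and then, are a little off and sometimes report something else, mostly with a low value. They report only what shows in the picture. A call takes as long as a camera call.
- spot_in(name, camera): "extent" ([centre column, centre row, width, height] in pixels, round what is visible of it).
- regions_of(name, camera): "region" (400x640 bool, what is visible of it) and "extent" ([centre column, centre row, width, height] in pixels, round what is visible of it).
The state is a dict: "t": time; "joint_pos": joint angles; "qvel": joint speeds; "effort": joint torques, N m; "tcp_pos": TCP position; "ee_rot": TCP orientation; "wrist_force": force on the tool from outside, world axes, zero at the start; "moment": the same for the moment, N m; "grip_width": finger opening in mm; "grip_force": force on a finger pad.
Only numpy, scipy, OpenCV 4.12 (cv2) and the standard library are available. Lean on these libraries where they do the work, as an engineer would, in place of code of your own. Each camera call takes 0.05 s, during which the arm holds its last target. There are 200 camera calls.

## Task

Make the empty tool-case dock ready for its next case: with your fingertips push the red tab of its sprung lock slide all the way back to its stop, then let it go so that it springs forward and latches on the stop pin at half travel. Push the tab from the front only, do not pinch or pull it, and finish clear of everything. Leave the dock that holds the green case locked as it is, and do not disturb the case or the other things on the bench.

Things in the scene. Friction and masses are not known exactly. Their poses are not given: they have to be found in the camera images.
- dock_empty: The empty case dock, to be made ready; it may be the left or the right one. Aluminium base plate 330 x 200 x 12 mm, fixed to the bench; origin at the centre of its underside, z up. Its x axis points from the bay (the -x half: black mat, 8 mm side rails) to the grey lock housing (x 25 to 160, y -55 to 55 mm, top 47 mm above the bench). The stop-pin bracket is at x 65 to 87, y -55 to -23 mm, 100 mm high (110 while the pin is lifted).
- empty_tab (a point): centre of the front face (towards the bay, dock -x) of the red push tab on the empty dock's slide; moves with the slide, axes as the dock's. Tab 44 mm wide (y), 11 mm thick, 53 to 93 mm above the bench; the steel carriage under it (top 53 mm) reaches 15 mm in front of the face. At travel 0 the point is at (45, 15, 73) mm in the dock's frame.
- empty_slide (a joint): travel of the empty dock's slide along dock +x, m: 0 forward (locked, yellow tongue 28 mm out over the bay), 0.060 back at its stop. A spring drives it forward (3 N at 0, 6 N at 0.060). Going back, its tooth lifts the brass stop pin at 0.010 to 0.030 (about 1 N more); once past, it comes forward only to 0.030, where the pin latches it. Let go before 0.030 it returns to 0.
- dock_full: The other case dock, which holds the green case. Aluminium base plate 330 x 200 x 12 mm, fixed to the bench; origin at the centre of its underside, z up. Its x axis points from the bay (the -x half: black mat, 8 mm side rails) to the grey lock housing (x 25 to 160, y -55 to 55 mm, top 47 mm above the bench). The stop-pin bracket is at x 65 to 87, y -55 to -23 mm, 100 mm high (110 while the pin is lifted).
- full_tab (a point): centre of the front face (towards the bay, dock -x) of the red push tab on the full dock's slide; moves with the slide, axes as the dock's. Tab 44 mm wide (y), 11 mm thick, 53 to 93 mm above the bench; the steel carriage under it (top 53 mm) reaches 15 mm in front of the face. At travel 0 the point is at (45, 15, 73) mm in the dock's frame.
- full_slide (a joint): travel of the full dock's slide along dock +x, m: 0 forward (locked, yellow tongue 28 mm out over the bay), 0.060 back at its stop. A spring drives it forward (3 N at 0, 6 N at 0.060). Going back, its tooth lifts the brass stop pin at 0.010 to 0.030 (about 1 N more); once past, it comes forward only to 0.030, where the pin latches it. Let go before 0.030 it returns to 0.
- case_mid (a point): green tool case, 176 x 180 x 54 mm, under 1 kg, lying in the bay of the full dock; point at its centre. Leave alone.
- jar_mid (a point): small jar of screws, 32 mm across and 55 mm tall, standing on the empty dock's base plate beside the lock housing; point at its centre. Leave alone.
- socket_mid (a point): steel spanner socket, 24 mm across, 32 mm tall, standing on the full dock's base plate beside its lock housing; point at its centre. Leave alone.
- driver: red screwdriver, 200 mm, lying on the bench beyond the docks. Leave alone.
- spanner: steel open spanner, 180 mm, lying on the bench at the left. Leave alone.
- spray_mid (a point): white spray can with a blue cap, 60 mm across, 170 mm tall, standing at the right; point at its centre. Leave alone.
- mug_mid (a point): blue mug, 80 mm across, 90 mm tall, standing at the left; point at its centre. Leave alone.
- hammer: hammer with a wooden handle, 280 mm, lying at the right. Leave alone.

How it is judged:
By the outcome, as a careful person would: the job done as asked, in the order asked, and still so for the second after the job is handed in, with the robot touching nothing.
It also fails if it takes over 32 s, if anything falls off the work surface, if the arm or the gripper's body presses on something with over 40 N, if the wrist force passes 120 N, or if a joint passes its speed limit or range.

## Working session

There is one attempt and no reset: what is moved stays moved. The work goes in short steps, each a Python script; the robot and the scene stay as the last script left them, time stands still between calls to the robot, and variables do not carry over. Pictures are saved under pics/ and viewed, at most 10 in all, crops included, and the job is handed in when it is done.

```bash
mkdir -p pics; python3 - <<'E'
from station import *
import cv2
for n in ("scene","top"):
    im=get_image(n); cv2.imwrite(f"pics/{n}0.png",im[:,:,::-1])
    c=get_calibration(n); print(n,{k:(v if not hasattr(v,'tolist') else v.tolist()) for k,v in c.items()})
    for k in ("dock_empty","dock_full","empty_tab","full_tab","jar_mid","case_mid"):
        print(k,[(round(d["score"],2),[round(float(x),1) for x in d["extent"]]) for d in spot_in(k,n)][:3])
o=get_obs();print(o["t"],o["ee_rot"],o["tcp_pos"])
E
```

```text
scene {'fx': 479.4421454859791, 'fy': 479.4421454859791, 'cx': 322.1911891855274, 'cy': 199.91621853915137, 'D': [-0.07268806683764294, 0.0, 0.0, 0.0, 0.0], 'R': [[0.6470106345841032, 0.7624414155353816, -0.007767020759579309], [0.6489228682122022, -0.5559697196320418, -0.5194196588150257], [-0.40034528827791266, 0.3310298456765982, -0.8544839913216643]], 't': [-356.7745347654067, -323.8262652698611, 1618.0424703635806]}
dock_empty [(0.81, [246.0, 231.7, 120.8, 116.9])]
dock_full []
empty_tab [(0.7, [289.7, 233.2, 11.0, 17.7]), (0.69, [253.6, 236.1, 34.8, 34.5]), (0.49, [369.1, 170.8, 30.5, 31.6])]
full_tab [(0.77, [372.4, 172.2, 37.6, 31.9])]
jar_mid [(0.69, [245.2, 230.9, 124.4, 116.5]), (0.56, [289.1, 234.3, 11.5, 16.2])]
case_mid [(0.86, [342.2, 150.3, 73.7, 67.0])]
top {'fx': 519.0485551004888, 'fy': 519.0485551004888, 'cx': 322.17569219285895, 'cy': 192.79891225547425, 'D': [-0.15138998312334767, 0.0, 0.0, 0.0, 0.0], 'R': [[-0.02007444526131641, -0.9996582308373075, 0.016746288146175008], [-0.9919578266424691, 0.017820649783372992, -0.12530799896274522], [0.12496674281663657, -0.019127100159791032, -0.9919765457052289]], 't': [-17.48625726446578, 575.7410152590238, 1765.3443732810438]}
dock_empty [(0.66, [373.6, 227.9, 58.1, 96.1]), (0.15, [375.4, 214.4, 26.8, 27.7])]
dock_full [(0.56, [265.2, 198.7, 54.3, 61.8])]
empty_tab [(0.65, [375.6, 215.9, 24.9, 26.0])]
full_tab [(0.62, [264.6, 201.4, 23.3, 30.0])]
jar_mid [(0.6, [353.8, 195.4, 8.1, 15.1])]
case_mid [(0.65, [260.8, 236.4, 55.5, 52.9])]
0.7 [1.79995285e+02 6.15075743e-04 1.62610340e+01] [ 175.03085607 -600.04093468  231.34681014]
```

```bash
python3 - <<'E'
import cv2,numpy as np
s=cv2.imread("pics/scene0.png");t=cv2.imread("pics/top0.png")
a=cv2.resize(s[150:310,170:330],(600,600),interpolation=3) 
cv2.imwrite("pics/a.png",cv2.resize(s[100:300,170:430],(780,600),interpolation=3))
cv2.imwrite("pics/b.png",cv2.resize(t[150:290,220:420],(800,560),interpolation=3))
E
```

```text
(no output)
```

View pics/a.png

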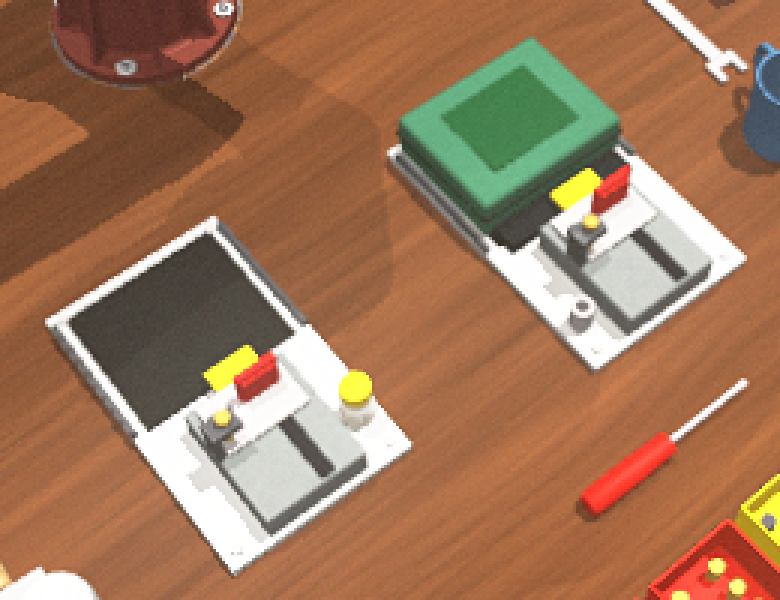

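View pics/b.png

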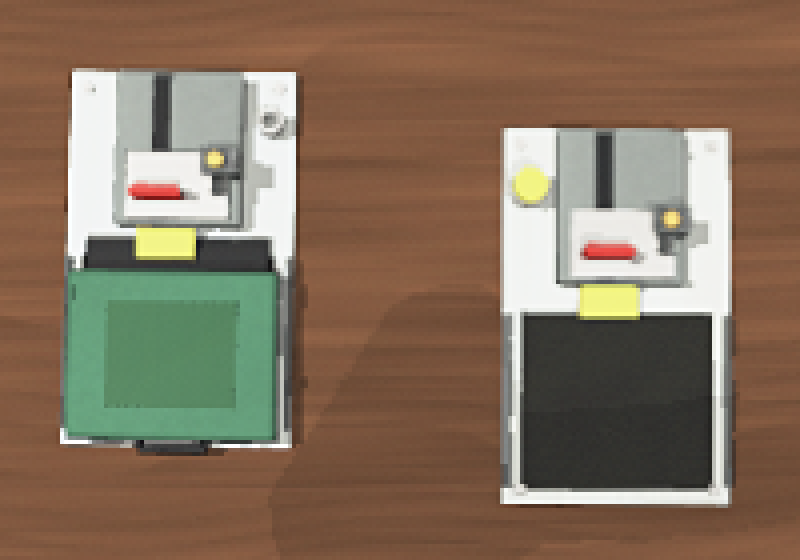

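View pics/top0.png

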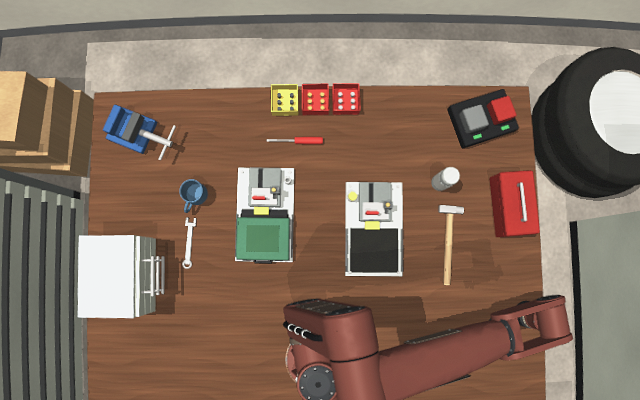

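The scene crop shows the empty dock on the left and the jar on its +y side. In the top view it is the right-hand dock: plate corners at crop (501,129), (731,129), (731,503) and (500,503), tab at about (608,251), and the full dock at left with the green case. Next I fit the dock pose from both views.

```bash
cat > h.py <<'E'
from station import *
import numpy as np,cv2
from scipy.optimize import least_squares
def proj(n,P):
    c=get_calibration(n);K=np.array([[c["fx"],0,c["cx"]],[0,c["fy"],c["cy"]],[0,0,1]])
    return cv2.projectPoints(np.array(P,float).reshape(-1,3),cv2.Rodrigues(np.array(c["R"]))[0],np.array(c["t"],float),K,np.array(c["D"]))[0].reshape(-1,2)
def world(p,P):
    a=np.radians(p[2]);P=np.array(P,float).reshape(-1,3)
    return P@np.array([[np.cos(a),-np.sin(a),0],[np.sin(a),np.cos(a),0],[0,0,1]]).T+[p[0],p[1],0]
E
python3 - <<'E'
from h import *
C=[(165,100,12),(165,-100,12),(-165,-100,12),(-165,100,12)]
u=lambda c,s,o:(np.array(c,float)+.5)/s-.5+o
t=u([(501,129),(731,129),(731,503),(500,503)],4,[220,150]); s=u([(410,443),(237,572),(48,322),(215,218)],3,[170,100])
for nm,v in (("both",[("top",t),("scene",s)]),("top",[("top",t)]),("scene",[("scene",s)])):
    f=lambda p:np.concatenate([(proj(n,world(p,C))-q).ravel() for n,q in v])
    r=least_squares(f,[500,-100,0],x_scale=[10,10,1]);print(nm,r.x.round(1),np.abs(r.fun).max().round(2))
    if nm=="both": p=r.x
T=[(x,y,z) for z in (53,93) for x in (45,56) for y in (-7,37)]
for n,s,o in (("top",4,[220,150]),("scene",3,[170,100])):
    print(n,((proj(n,world(p,T))-o+.5)*s-.5).round(0).tolist())
E
```

```text
both [ 450.5 -205.5   -1.5] 1.27
top [ 450.1 -206.9   -1.7] 0.78
scene [ 450.9 -204.6   -1.5] 1.47
top [[628.0, 259.0], [577.0, 258.0], [628.0, 246.0], [577.0, 246.0], [634.0, 255.0], [582.0, 254.0], [634.0, 242.0], [582.0, 241.0]]
scene [[238.0, 399.0], [277.0, 372.0], [245.0, 407.0], [284.0, 380.0], [232.0, 378.0], [272.0, 350.0], [239.0, 386.0], [279.0, 359.0]]
```

The fit predicts the tab within about 1 px in both views, so I'll close the gripper, approach from the bay side and advance until contact.

```bash
cat >> h.py <<'E'
p=[450.5,-205.5,-1.5]; ORI=[180,0,-1.5]
W=lambda x,y,z:world(p,(x,y,z))[0]
def st(m):
    o=get_obs();print(m,round(o["t"],2),np.round(o["tcp_pos"],1),np.round(o["wrist_force"],1),round(o["grip_width"],1),flush=True);return o
E
python3 - <<'E'
from h import *
grip(0,20)
print(solve_ik(W(-10,15,180),ORI))
goto(W(-10,15,180),ORI); st("above")
move_l(W(-10,15,72),speed=120); o=st("down")
f0=np.array(o["wrist_force"])
move_l(W(24,15,72),speed=80); st("near")
for x in range(26,46,2):
    move_l(W(x,15,72),speed=40); o=get_obs()
    F=(np.array(o["wrist_force"])-f0)[0]
    if abs(F)>1.5: break
st(x)
import cv2
for n in ("top","scene"):
    cv2.imwrite(f"pics/{n}1.png",get_image(n)[:,:,::-1])
s=cv2.imread("pics/scene1.png")[160:260,180:300];cv2.imwrite("pics/c.png",cv2.resize(s,(720,600),interpolation=3))
E
```

```text
[-3.17220442e+01 -2.52732913e+00  1.14308469e+02 -2.54444375e-14
  6.82188606e+01  5.97779558e+01]
above 3.25 [ 441.1 -191.   180.3] [ 0.1  0.  -0.5] 0.1
down 4.3 [ 441.6 -190.7   72.8] [-0.9 -0.3  0.6] -0.2
near 4.88 [ 475. -191.   72.] [-0.3 -0.   0.7] 0.1
26 5.12 [ 476.6 -191.1   71.9] [ 0.8  0.2 -0.2] -0.3
```

View pics/c.png

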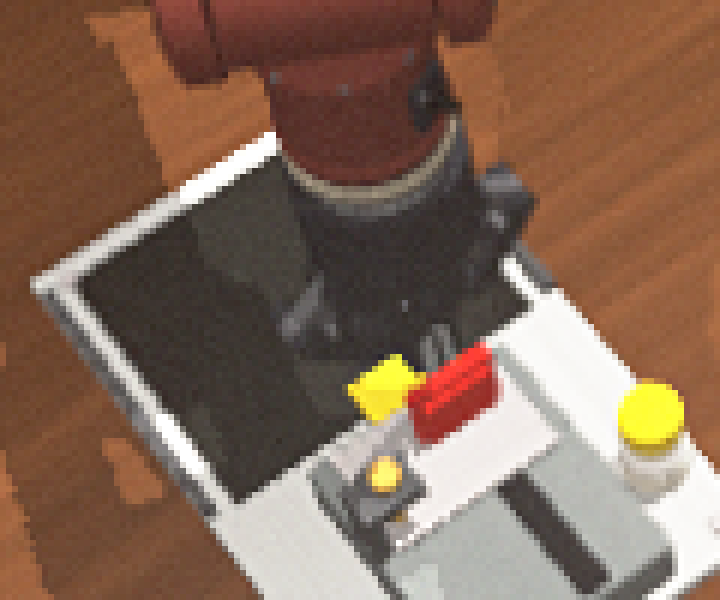

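The fingertips are just in front of the tab at about (435,345), roughly centred, and nothing else is near. The earlier stop was force noise. Now I push to the stop.

```bash
python3 - <<'E'
from h import *
for x in (45,60,75,86):
    move_l(W(x,15,72),speed=50); wait(0.1); st(x)
for x in np.arange(87.5,104,1.5):
    move_l(W(x,15,72),speed=30); wait(0.15); o=st(x)
    if o["wrist_force"][0]<-16: break
im=get_image("top");im2=get_image("scene")
a=cv2.resize(im[165:235,345:420],(400,373),interpolation=3);b=cv2.resize(im2[180:260,210:300],(400,356),interpolation=3)
cv2.imwrite("pics/d.png",np.hstack([a[:356],b])[:,:,::-1])
E
```

```text
45 5.86 [ 495.6 -191.5   71.7] [-3.2 -0.2  0. ] -0.4
60 6.41 [ 510.8 -191.9   71.7] [-2.7  0.1 -1.7] 0.0
75 6.96 [ 525.  -192.3   71.7] [-4.8 -0.2 -0.5] 0.0
86 7.42 [ 535.8 -192.6   71.7] [-4.6  0.  -0.1] -0.2
87.5 7.83 [ 537.2 -192.7   71.7] [-5.6  0.  -0.1] -0.4
89.0 8.22 [ 538.7 -192.7   71.7] [-6.9 -0.4 -0.8] 0.2
90.5 8.62 [ 540.2 -192.7   71.7] [-5.7 -0.1 -0.5] -0.0
92.0 9.03 [ 541.6 -192.8   71.7] [-5.4  0.4 -0.5] 0.2
93.5 9.43 [ 543.1 -192.8   71.7] [-6.  -0.5 -0.1] 0.1
95.0 9.82 [ 543.4 -192.9   71.7] [-9.1  0.9  2.5] 0.2
96.5 10.22 [ 543.5 -192.8   71.7] [-13.1   0.6   5.4] -0.1
98.0 10.62 [ 543.5 -192.8   71.6] [-16.1  -0.7   8.6] 0.1
```

View pics/d.png

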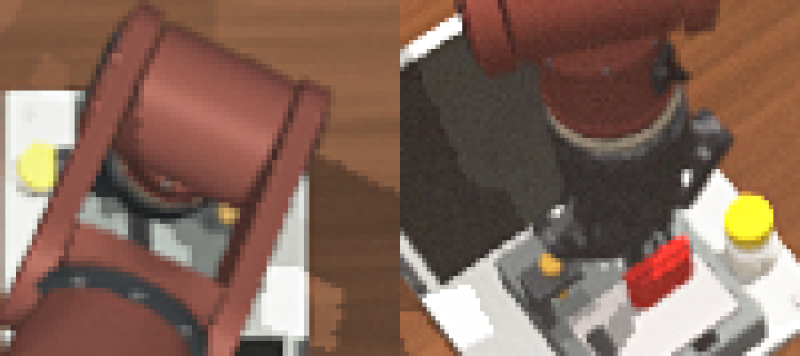

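The slide is at its stop: motion ended at x≈543.4 and force is climbing. The picture shows the tab fully back, the jar standing and the gripper clear of the bracket. Now I let go straight back.

```bash
python3 - <<'E'
from h import *
move_l(W(-10,15,72),speed=120); st("back")
move_l(W(-10,15,200),speed=150)
goto([175,-600,231.3],[180,0,16.26]); wait(0.3); st("away")
im=get_image("top");im2=get_image("scene")
a=cv2.resize(im[150:280,225:415],(400,274),interpolation=3);b=cv2.resize(im2[190:260,220:310],(400,311),interpolation=3)
cv2.imwrite("pics/e.png",np.hstack([a,b[:274]])[:,:,::-1])
T=[(x,y,93) for x in (45,56) for y in (-7,37)]
for d in (0,30,60): print(d,((proj("scene",world(p,np.array(T)+[d,0,0]))-[220,190]+.5)*400/90+[400,0]).round().tolist())
E
```

```text
back 11.78 [ 442.3 -190.8   72.7] [ 0.5 -0.3  0.1] 0.2
away 14.86 [ 175.7 -599.7  231.4] [0.9 0.4 0.4] -0.3
0 [[521.0, 160.0], [582.0, 120.0], [532.0, 173.0], [592.0, 132.0]]
30 [[550.0, 195.0], [611.0, 154.0], [561.0, 208.0], [621.0, 167.0]]
60 [[579.0, 231.0], [640.0, 189.0], [590.0, 244.0], [651.0, 201.0]]
```

View pics/e.png

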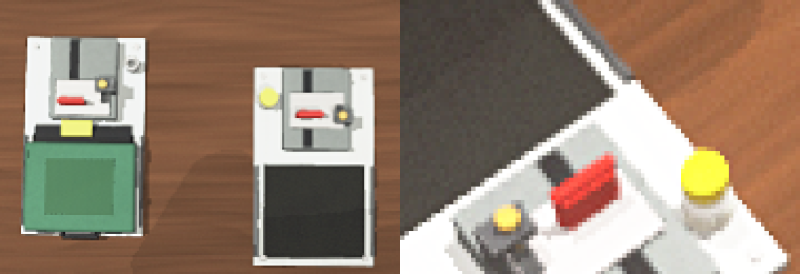

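The tab's top edge now runs from about (552,195) to (618,155), which matches the predicted position for 30 mm travel. The tongue is withdrawn, and the jar, case and full dock look unchanged.

```bash
python3 -c "
from station import *
print(sign_off())"
```

```text
the job is handed in; nothing more can be done
None
```

The empty (right-hand) dock's slide was pushed back to its stop and let go, and in the last picture it sits latched at half travel; the arm is clear, the other dock and the jar look unchanged, and the job is handed in.

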